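# Latch the sprung hood open and take out the measured vial

## Robot

A 6-joint arm with a two-finger parallel gripper is mounted at the origin on the work surface. World frame = base frame: x ahead of the robot, y to its left, z up, the work surface at z = 0. Lengths are in m, angles in degrees, forces in N, time in s.
With the tool pointing down it reaches from about 0.4 to 0.825 m from the base axis. Payload 7 kg.
Tool frame: the origin (TCP) lies midway between the tips of the shut fingers; the grasp point (between the pads) lies r.grasp_offset behind it (r.grasp_offset is the distance from the TCP to the grasp point, in m); z points along the fingers, y is the direction in which the jaws open and shut (so a half turn about z gives the same grasp; the last joint's range is limited). The gripper opens to 88 mm and grips with 3 to 60 N. Pads are 19 mm wide; open, the fingers measure 130 mm over their backs; the gripper's body (78 mm by 193 mm) begins 47 mm behind the grasp point.
Start: joints at [-55.8, 20.546, 0.682, 0, -70.136, -16.507], TCP at [0.205, -0.643, 0.227] pointing down, gripper open.
Joint ranges: [-176.03, 176.03], [-82.01, 121.73], [-58.28, 71.71], [-173.87, 95.51], [-174.79, -0.11], [-173.66, 173.66]. Speed limits (degrees/s): [136.94, 136.94, 172.46, 180, 180, 180].

## Interface

Orientations are given as [roll, pitch, yaw] about the fixed x, y, z axes, in that order (R = Rz(yaw) Ry(pitch) Rx(roll)).
In Python, from plant import status, imaging, r gives the robot as it stands.
- The arm moves only by the tool apply_moves, never from a script. Its argument "moves" is a list of rows, each a list of 6 numbers: the shift along the tool's x, y, z in units of 200 mm (1.0 is 200 mm), then the turn, a rotation vector about the tool's x, y, z in units of 90 degrees (1.0 is 90 degrees). In form: [[tx, ty, tz, rx, ry, rz], ...]. A call has 1 to 12 rows; each row is the pose to reach, as a shift and turn from the pose measured when the call began, along the tool's axes at that moment; what a row does not reach only later rows make up. A row lasts 1/8 s, in which the tool goes at most 62.5 mm and 10.7 degrees, less where a joint would pass 70% of its speed; a pose out of reach is approached as far as the arm can. A call with a number of a shift or a turn outside -1 to 1 is refused whole. A call with a gripper value outside its range is refused whole. "hand" is the closure, from -1 (fully open) to 1 (shut), set as the call begins (left out, the last holds). The fingers move at their own pace and stop on an object; "grip_force" is the grip in N (left out, the last holds). Time passes only in rows, so rows that repeat a pose let the fingers close. It gives the time, the measured TCP pose, the force and the opening at its end, in the units of the state.
- status.get_state(): the state, without advancing time (a new reading comes with each control period).
- imaging.capture(name): name is "side" or "top"; returns (picture, depth): 384x512x3 uint8, blue, green, red; 384x512 float32, m along the optical axis (not along the pixel's ray), 0 where there is no reading.
- imaging.camera_info(name): a dict with "fx", "fy", "cx", "cy" (pixels), "T" (4x4, takes a point from camera to world coordinates). Camera axes: x right, y up, looking along -z (the intrinsics and any distortion apply to the point x, -y, -z); pixel columns grow to the right and rows downward; lengths in m; the calibration is good to about 2 mm. A picture is of the moment at which its call begins. camera_info takes no time and is no camera call.
- r.close_job(): hands the job in, once; it reports no verdict.
The state is a dict: "time_s": time; "joints": joint angles; "qd": joint speeds; "joint_torque": joint torques, N m; "tcp_pos": TCP position; "eef_rot": TCP orientation; "contact_force": force on the tool from outside, world axes, zero at the start; "moment": the same for the moment, N m; "gripper_width": finger opening in m.
Only numpy, scipy, OpenCV 4.12 (cv2) and the standard library are available. Lean on these libraries where they do the work, as an engineer would, in place of code of your own. Each camera call takes 0.05 s, during which the arm holds its last target.

## Task

The reading is done: push the meter's spring-loaded hood aside by its knob, and hook the knob into the holding notch so that the hood stays open by itself when you let go. Then lift the vial out of the meter and stand it upright in the low steel tray, without dropping it. Leave the hood latched open and leave everything else on the bench where it stands.

Things in the scene. Friction and masses are not known exactly. Their poses are not given: they have to be found in the camera images.
- meter: Bench photometer: fixed white box, 220 (its x) by 240 (its y) by 70 mm high. Origin: centre of its underside; x points away from its key panel, z up. On its flat deck: a black sliding hood, a black end wall at y = -94 mm (70 mm high, 5 thick, x -39 to 29), and a grey gate plate, 8 mm high, with a J-shaped slot (x 40 to 99, y -74 to 52 mm).
- seat (a point): Centre of the vial's seat on the meter's deck, 70 mm above the bench, at (-5, -50) mm of the meter: a ring 5 mm high, 30 mm inside and 36 mm outside. Under the hood when that is shut. Axes as the meter's.
- hood_top (a point): Centre of the hood's top, 70 mm above the deck. Black hood, 60 mm (meter's x) by 72 mm (meter's y), 4 mm walls, open at its -y end and below; shut, it spans x -35 to 25 and y -88 to -16 mm of the meter. It moves by the hood joint. Latched, its edge is 19 mm from the vial's side. Axes as the meter's.
- hood (a joint): Slide of the hood along the meter's +y, in m: 0 shut, 0.085 end of travel, 0.070 latched in the notch. A spring pulls it back with about 6 N shut to 11 N at the end: let go outside the notch, it snaps shut.
- catch (a joint): Sideways slide of the knob along the meter's +x, in m: 0 in the straight run of the slot, 0.016 fully across; a weak spring (about 1 N) pulls it to 0. The slot lets the knob cross only while the hood is at 0.078 to 0.085. Once across, letting the hood come back to 0.070 drops the knob's stem into the notch, behind an 8 mm deep lip that holds it.
- knob_mid (a point): Middle of the steel upright round knob, 18 mm across and 30 mm high, on an 8 mm stem; 119 mm above the bench, at (55 + catch, -50 + hood) mm of the meter. The hood is 21 mm from its side, towards the meter's -x; under it a bracket, top 24 mm above the deck. Free room for fingers on its +y and -y sides. Axes as the meter's.
- vial_mid (a point): Centre (half-way up) of the measured vial: glass, white cap, 26 mm across, 60 mm high, about 60 g, upright on the deck in its seat, so its centre is 100 mm above the bench; z along its axis. Hidden under the hood at first. Best gripped in its upper part, with fingers on the meter's +x and -x sides of it.
- tray: Low open steel tray, fixed, 160 mm (its x) by 110 mm (its y), walls 18 mm high and 3 mm thick, floor 3 mm above the bench. Origin: centre of its underside; z up. It stands on one side of the meter, a small balance on the other; which side varies. Its -x half is empty; another vial stands in its +x half.
- other_vial_mid (a point): Centre of a second vial just like the first (26 by 60 mm), standing in the tray's +x half. Stays there.
- beaker_mid (a point): Centre of a glass beaker, 60 mm wide, 80 mm high, beyond the meter on the left. Bystander.
- reagent_mid (a point): Centre of an amber bottle, 54 mm wide, 120 mm high, beyond the meter on the right. Bystander.
- tweezers: Steel tweezers lying flat at the far left, 120 by 9 by 6 mm; origin: centre of the underside. Bystander.
- cell_box: Grey box, 70 by 50 by 25 mm, at the far right; origin: centre of the underside. Bystander.
There are look-alikes about, which are no part of the job. Several things look just like the tray: the one meant starts farthest to the robot's right.

How it is judged (in metres and radians):
On the way:
1. the hood stays open by itself, its knob in the notch and let go of (value of joint hood between 0.064 and 0.078 m and value of joint catch above 0.01 m and contact force between each of the fingers, the arm and hood below 0.1 N), for 0.3 s.
At the end, for the whole second after the job is handed in: The vial stands upright (within 0.12 rad) and at rest on the tray's floor, its axis within 68 mm (tray's x) and 43 mm (tray's y) of the tray's centre; the hood is still latched open: hood joint between 0.064 and 0.078, catch joint above 0.010 (x of vial_mid in the frame of tray between -0.068 and 0.068 m and y of vial_mid in the frame of tray between -0.043 and 0.043 m and z of vial_mid in the frame of tray between 0.027 and 0.039 m and angle between vial_mid's own z axis and vertical below 0.12 rad and value of joint hood between 0.064 and 0.078 m and value of joint catch above 0.01 m and linear speed of vial below 0.03 m/s); the robot touches nothing.
It fails at once if the vial is dropped (falls free, faster than 0.5 m/s) (contact force between the fingers and vial below 0.01 N and linear speed of vial above 0.5 m/s).
It fails at once if the other vial, the beaker, the amber bottle, the tweezers or the cell box is moved by more than 30 mm (distance of any of other_vial_mid, beaker_mid, reagent_mid, tweezers, cell_box from where it was at the start of the episode above 0.03 m).
It also fails if it takes over 58 s, if anything falls off the work surface, if the arm or the gripper's body presses on something with over 40 N, if the wrist force passes 120 N, or if a joint passes its speed limit or range.

## Working session

There is one attempt and no reset: what is moved stays moved. The work goes in short steps, Python scripts to look and compute and a tool call to move; the robot and the scene stay as the last step left them, time stands still between calls to the robot, and variables do not carry over. Pictures are saved under pics/ and viewed, and the job is handed in when it is done.

Besides the shell and the picture viewer there is one more tool, called in YAML: its name, and indented under it one key for each argument. apply_moves: Moves the arm, as the interface text tells. Its arguments: {"type":"object","properties":{"moves":{"type":"array","items":{"type":"array","items":{"type":"number"}}},"hand":{"type":"number"},"grip_force":{"type":"number"}},"required":["moves"]}

```bash
ls; mkdir -p pics; python3 - <<'E'
from plant import status, imaging, r
import cv2,numpy as np
print(r.grasp_offset)
s=status.get_state(); print(s)
for n in("side","top"):
    p,d=imaging.capture(n); cv2.imwrite(f"pics/{n}0.png",p); np.savez(f"pics/{n}0.npz",p=p,d=d)
    print(n,imaging.camera_info(n))
E
```

```text
pics
0.0188
{'time_s': 0.0, 'joints': array([-5.57998360e+01,  2.05908018e+01,  6.33192069e-01, -2.00115800e-02,
       -7.01335271e+01, -1.65071956e+01]), 'qd': array([ 0.03965652,  0.13564006, -0.04223489,  0.00882735, -0.0900404 ,
       -0.02918964]), 'joint_torque': array([-2.50326171e-03, -5.82717633e+01,  2.93052560e+01,  6.99668258e+00,
        6.67315442e-03, -2.11327315e-04]), 'tcp_pos': array([ 0.20497659, -0.64262016,  0.22562574]), 'eef_rot': array([ 1.79907274e+02, -7.86101349e-03, -1.62313841e+02]), 'contact_force': array([ 0.41542744,  0.27735701, -0.35325356]), 'moment': array([-0.0576635 , -0.01075352,  0.00572078]), 'gripper_width': 0.0875947734857569}
side {'fx': 418.73579866583674, 'fy': 418.73579866583674, 'cx': 250.6098275577947, 'cy': 194.41405838718077, 'T': array([[-0.99732209,  0.05513012, -0.0480553 ,  0.44599063],
       [-0.07133249, -0.5883167 ,  0.8054782 ,  0.89348009],
       [ 0.01613437,  0.80674911,  0.59067381,  0.78958553],
       [ 0.        ,  0.        ,  0.        ,  1.        ]])}
top {'fx': 354.18446140759323, 'fy': 354.18446140759323, 'cx': 256.5407729615934, 'cy': 192.6603852980036, 'T': array([[ 0.02758723,  0.99287218, -0.11594731,  0.35566218],
       [-0.99952487,  0.02580333, -0.0168586 , -0.00588062],
       [-0.01374661,  0.1163573 ,  0.99311228,  1.26578188],
       [ 0.        ,  0.        ,  0.        ,  1.        ]])}
```

View pics/top0.png

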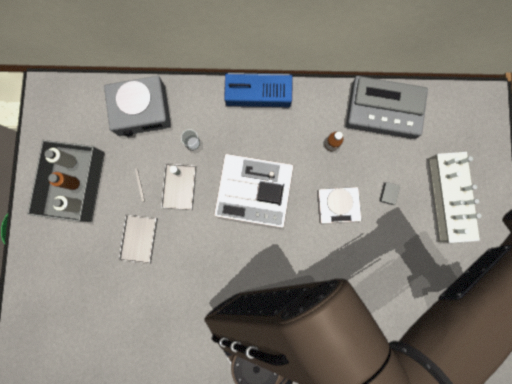

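View pics/side0.png

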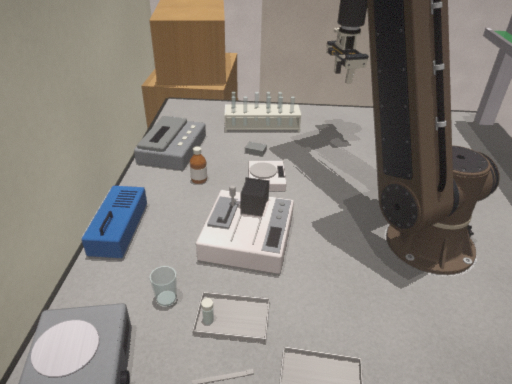

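The top view shows the meter at about (255,190), with the hood at (270,193) and the gate plate at (262,170). The right-most tray is at (179,187), with the other vial at (176,171). Next I'll measure these.

```bash
cat > h.py <<'E'
import cv2,numpy as np
from plant import imaging
def ray(n,u,v):
    c=imaging.camera_info(n);T=c["T"]
    d=np.array([(u-c["cx"])/c["fx"],-(v-c["cy"])/c["fy"],-1.0])
    return T[:3,3],T[:3,:3]@d
def onz(n,u,v,z):
    o,d=ray(n,u,v); return o+d*(z-o[2])/d[2]
def cloud(n,D):
    c=imaging.camera_info(n);T=c["T"];v,u=np.mgrid[:D.shape[0],:D.shape[1]]
    P=np.stack([(u-c["cx"])/c["fx"]*D,-(v-c["cy"])/c["fy"]*D,-D],-1)
    return P@T[:3,:3].T+T[:3,3]
def proj(n,p):
    c=imaging.camera_info(n);T=c["T"];q=T[:3,:3].T@(np.array(p)-T[:3,3])
    return np.array([c["cx"]+c["fx"]*q[0]/-q[2],c["cy"]-c["fy"]*q[1]/-q[2]])
E
python3 - <<'E'
from h import *
f=np.load("pics/top0.npz");p,D=f["p"],f["d"]
P=cloud("top",D)
# meter deck: z ~0.07 near image region
m=np.zeros(D.shape,bool);m[145:240,205:305]=1
z=P[...,2]
print("bench z",np.median(z[240:270,150:200]))
k=m&(z>0.055)&(D>0)
print(np.percentile(z[k],[5,25,50,75,95]))
k=k.astype(np.uint8)
c=max(cv2.findContours(k,0,2)[0],key=cv2.contourArea)
print(cv2.minAreaRect(c),cv2.boxPoints(cv2.minAreaRect(c)))
deck=m&(abs(z-0.07)<0.012)&(D>0)
xy=P[deck][:,:2].astype(np.float32)
print("deck xy rect",cv2.minAreaRect(xy))
bp=cv2.boxPoints(cv2.minAreaRect(c))
print(np.array([onz("top",u,v,.07)[:2] for u,v in bp]))
# tall points
for lo,hi in((.10,.125),(.125,.16)):
    t=m&(z>lo)&(z<hi); print(lo,t.sum(),P[t].mean(0) if t.any() else'')
    if t.sum()>4: print(cv2.minAreaRect(P[t][:,:2].astype(np.float32)))
# tray
mm=np.zeros(D.shape,bool);mm[155:220,155:205]=1
t=mm&(z>0.010)&(z<.03);print("traywall",t.sum(),cv2.minAreaRect(P[t][:,:2].astype(np.float32)))
t=mm&(z>0.045)&(z<.07);print("vial",t.sum(),P[t].mean(0),P[t][:,2].max())
a=cv2.resize(p[140:240,150:310],None,fx=5,fy=5,interpolation=cv2.INTER_CUBIC);cv2.imwrite("pics/crop0.png",a)
f=np.load("pics/side0.npz");p=f["p"]
cv2.imwrite("pics/crop0s.png",cv2.resize(p[160:345,180:310],None,fx=3,fy=3,interpolation=cv2.INTER_CUBIC))
E
```

```text
bench z 0.00102066366288589
[0.06719758 0.07004516 0.07231274 0.07610656 0.14083516]
((253.4729766845703, 190.16217041015625), (70.69155883789062, 63.95119857788086), 9.462322235107422) [[213.35135 215.8919 ]
 [223.86487 152.81082]
 [293.5946  164.43243]
 [283.0811  227.51352]]
deck xy rect ((0.5053370594978333, 0.025353670120239258), (0.2404903620481491, 0.2202928364276886), 82.13651275634766)
[[ 0.41246602  0.15815256]
 [ 0.63068946  0.13092337]
 [ 0.59592104 -0.10983288]
 [ 0.37981585 -0.07791649]]
0.1 26 [ 0.47696376 -0.03099198  0.11282603]
((0.5041622519493103, -0.03228459134697914), (0.0731394961476326, 0.08751087635755539), 79.62245178222656)
0.125 490 [ 0.49511348 -0.02932445  0.14013108]
((0.5091007351875305, -0.03240961208939552), (0.0802813246846199, 0.10081486403942108), 81.46723937988281)
traywall 214 ((0.4950285255908966, 0.2882210612297058), (0.14219968020915985, 0.2120390087366104), 82.96492767333984)
vial 50 [0.57090911 0.30426891 0.06247477] 0.06871429650648908
```

View pics/crop0.png

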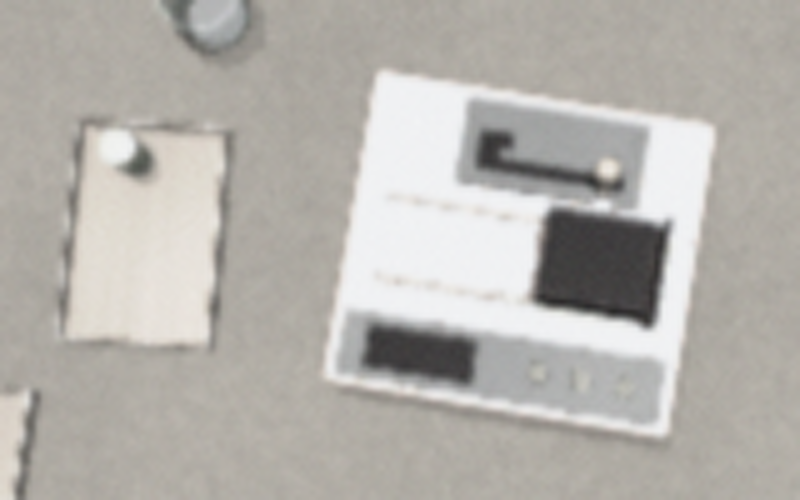

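View pics/crop0s.png

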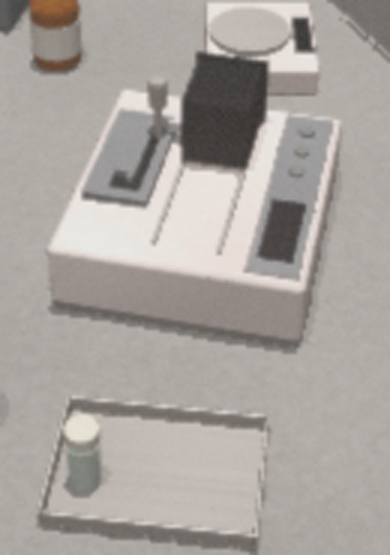

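```bash
python3 - <<'E'
from h import *
c=np.array([.5053,.0254]);a=np.radians(-7.86);R=np.array([[np.cos(a),-np.sin(a)],[np.sin(a),np.cos(a)]])
M=lambda x,y:c+R@[x/1000,y/1000]
print("knob pred",M(55,-50),"top img",onz("top",271.4,173.6,.134)[:2])
print("pred pix top",proj("top",[*M(55,-50),.134]),"side",proj("side",[*M(55,-50),.134]))
for q in((55,-50),(55,30),(71,20),(71,28)):print(q,M(*q))
print("seat",M(-5,-50))
f=np.load("pics/side0.npz");p=f["p"];print("side knob top approx crop(157,80)->",180+157/3,160+80/3)
# triangulate
o1,d1=ray("top",271.4,173.6);o2,d2=ray("side",180+157/3,160+80/3)
A=np.array([d1,-d2]).T;s=np.linalg.lstsq(A,o2-o1,rcond=None)[0];print(o1+d1*s[0],o2+d2*s[1])
# hood corners top
for u,v in((552,208),(668,222),(652,325),(535,303)):
    w=onz("top",150+u/5,140+v/5,.14)[:2];print("hood corner in meter",R.T@(w-c)*1000)
T=[onz("top",150+u/5,140+v/5,.018)[:2] for u,v in((80,122),(231,128),(212,350),(60,343))]
T=np.array(T);print("tray",T,T.mean(0),np.linalg.norm(T-np.roll(T,1,0),axis=1))
d=(T[0]+T[1]-T[2]-T[3]);print(np.degrees(np.arctan2(d[1],d[0])))
w=[onz("side",180+u/3,160+v/3,.018)[:2] for u,v in((70,400),(268,416),(256,540),(40,520))];w=np.array(w);print(w,w.mean(0))
E
```

```text
knob pred [ 0.55294563 -0.03165167] top img [ 0.55112925 -0.03302959]
pred pix top [270.9869489  173.03573669] side [231.74303535 186.58308369]
(55, -50) [ 0.55294563 -0.03165167]
(55, 30) [0.56388587 0.04759674]
(71, 20) [0.57836803 0.03550264]
(71, 28) [0.57946205 0.04342748]
seat [ 0.49350932 -0.02344649]
side knob top approx crop(157,80)-> 232.33333333333334 186.66666666666666
[ 0.55133592 -0.0330583   0.13280331] [ 0.55149631 -0.03305969  0.13283104]
hood corner in meter [ 20.93043606 -20.90940264]
hood corner in meter [ 24.02961744 -95.77703226]
hood corner in meter [-43.05154604 -96.01454665]
hood corner in meter [-41.29967414 -20.17687852]
tray [[0.59510409 0.34342161]
 [0.5934365  0.23444763]
 [0.43374118 0.24034404]
 [0.43582275 0.34849796]] [0.51452613 0.29167781] [0.15936221 0.10898674 0.15980414 0.10817395]
-1.9701918279536208
[[0.5914566  0.24469738]
 [0.43597509 0.24738217]
 [0.4405135  0.3586676 ]
 [0.59499787 0.35500836]] [0.51573576 0.30143888]
```

```bash
cat >> h.py <<'E'
from plant import status
from scipy.spatial.transform import Rotation as Ro
def plan(*targets):
    """targets: (x,y,z,yaw) world TCP, tool down -> units from current pose"""
    s=status.get_state();p=s["tcp_pos"];R0=Ro.from_euler("xyz",s["eef_rot"],degrees=True)
    for t in targets:
        d=R0.inv().apply(np.array(t[:3])-p)/.2
        rv=(R0.inv()*Ro.from_euler("xyz",[180,0,t[3]],degrees=True)).as_rotvec(degrees=True)/90
        print(t,np.round([*d,*rv],3).tolist())
E
python3 - <<'E'
from h import *
plan((.325,-.43,.227,-172),(.44,-.23,.227,172.1))
E
```

```text
(0.325, -0.43, 0.227, -172) [-0.895, 0.831, -0.005, 0.001, -0.0, 0.108]
(0.44, -0.23, 0.227, 172.1) [-1.746, 1.609, -0.004, 0.001, -0.0, 0.284]
```

apply_moves:
  moves:
    - [-0.9,0.83,0,0,0,0.28]
    - [-0.9,0.83,0,0,0,0.28]
    - [-0.9,0.83,0,0,0,0.28]
    - [-0.9,0.83,0,0,0,0.28]
    - [-0.9,0.83,0,0,0,0.28]
  hand: -1
  grip_force: 20

```text
time_s: 0.72
tcp_pos: [0.3277, -0.4268, 0.2263]
eef_rot: [179.9, -0.0, 172.8]
contact_force: [-0.8, -0.9, 0.8]
gripper_width: 0.0872
```

```bash
python3 - <<'E'
from h import *
print(status.get_state()["tcp_pos"],status.get_state()["joints"])
plan((.44,-.23,.22,172.1),(.552,-.032,.22,172.1))
E
```

```text
[ 0.32772166 -0.42676452  0.22626071] [-31.657365     7.70053011 -16.54830484  -0.08938933 -65.78843821
 -65.54007846]
(0.44, -0.23, 0.22, 172.1) [-0.433, 1.047, 0.033, 0.001, -0.0, 0.007]
(0.552, -0.032, 0.22, 172.1) [-0.864, 2.099, 0.035, 0.001, -0.0, 0.007]
```

apply_moves:
  moves:
    - [-0.43,1.0,0.03,0,0,0.007]
    - [-0.43,1.0,0.03,0,0,0.007]
    - [-0.43,1.0,0.03,0,0,0.007]
    - [-0.43,1.0,0.03,0,0,0.007]

```text
time_s: 1.23
tcp_pos: [0.4391, -0.2376, 0.2205]
eef_rot: [179.9, -0.0, 172.2]
contact_force: [-0.2, -0.7, 0.5]
gripper_width: 0.0878
```

```bash
python3 - <<'E'
from h import *
plan((.552,-.032,.20,172.1))
E
```

```text
(0.552, -0.032, 0.2, 172.1) [-0.42, 1.095, 0.104, 0.001, -0.0, 0.001]
```

apply_moves:
  moves:
    - [-0.42,1.0,0.05,0,0,0]
    - [-0.42,1.0,0.05,0,0,0]
    - [-0.42,1.0,0.05,0,0,0]
    - [-0.42,1.0,0.1,0,0,0]
    - [-0.42,1.0,0.1,0,0,0]

```text
time_s: 1.85
tcp_pos: [0.5499, -0.0496, 0.1992]
eef_rot: [180.0, -0.1, 172.3]
contact_force: [-0.4, 1.1, 0.8]
gripper_width: 0.0876
```

```bash
python3 - <<'E'
from h import *
plan((.552,-.032,.105,172.1))
for n in("side","top"):
    p,d=imaging.capture(n);cv2.imwrite(f"pics/{n}1.png",p)
E
```

```text
(0.552, -0.032, 0.105, 172.1) [0.0, 0.088, 0.471, 0.001, -0.002, 0.002]
```

View pics/side1.png

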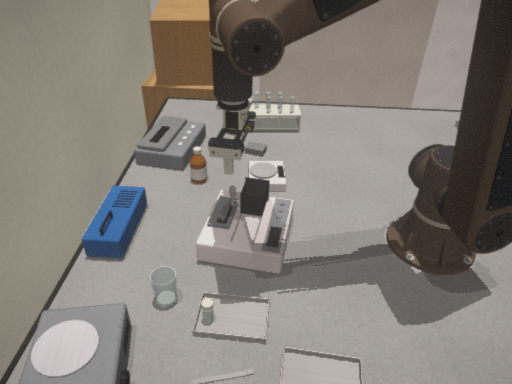

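The open gripper is above the knob. The near finger is at about (228,165) and the knob at (232,190), so I'll descend now.

apply_moves:
  moves:
    - [0,0.088,0.1,0,0,0]
    - [0,0.088,0.2,0,0,0]
    - [0,0.088,0.3,0,0,0]
    - [0,0.088,0.4,0,0,0]
    - [0,0.088,0.47,0,0,0]
    - [0,0.088,0.47,0,0,0]

```text
time_s: 2.7
tcp_pos: [0.5509, -0.0345, 0.1056]
eef_rot: [180.0, -0.2, 172.2]
contact_force: [0.1, 0.0, -0.3]
gripper_width: 0.0879
```

```bash
python3 - <<'E'
from h import *
plan((.552,-.032,.105,172.1))
for n in("side","top"):
    p,d=imaging.capture(n);cv2.imwrite(f"pics/{n}2.png",cv2.resize(p[130:280,170:320],None,fx=4,fy=4,interpolation=cv2.INTER_CUBIC))
E
```

```text
(0.552, -0.032, 0.105, 172.1) [-0.004, 0.013, 0.003, 0.0, -0.002, 0.001]
```

View pics/side2.png

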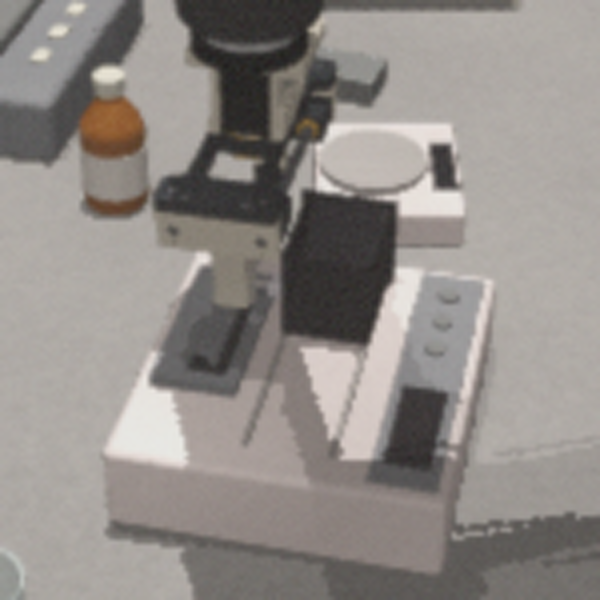

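The +y finger is at about (235,275) in the crop and the knob is behind it, clear of the hood. Closing on the knob.

apply_moves:
  moves:
    - [0,0.01,0,0,0,0]
    - [0,0.01,0,0,0,0]
    - [0,0.01,0,0,0,0]
    - [0,0.01,0,0,0,0]
    - [0,0.01,0,0,0,0]
    - [0,0.01,0,0,0,0]
  hand: 1
  grip_force: 25

```text
time_s: 3.55
tcp_pos: [0.5522, -0.032, 0.1069]
eef_rot: [179.9, -0.0, 172.2]
contact_force: [0.6, -0.1, -0.3]
gripper_width: 0.0334
```

apply_moves:
  moves:
    - [0,0,0,0,0,0]
    - [0,0,0,0,0,0]
    - [0,0,0,0,0,0]
    - [0,0,0,0,0,0]

```text
time_s: 4.05
tcp_pos: [0.5522, -0.0319, 0.1069]
eef_rot: [179.9, -0.0, 172.2]
contact_force: [-0.7, 1.7, -0.2]
gripper_width: 0.0172
```

apply_moves:
  moves:
    - [0,0.1,0,0,0,0]
    - [0,0.2,0,0,0,0]
    - [0,0.3,0,0,0,0]
    - [0,0.4,0,0,0,0]
    - [0,0.41,0,0,0,0]
    - [0,0.41,0,0,0,0]
    - [0,0.41,0,0,0,0]

```text
time_s: 4.92
tcp_pos: [0.5631, 0.0472, 0.107]
eef_rot: [-179.9, -0.1, 172.2]
contact_force: [2.5, -11.0, -0.4]
gripper_width: 0.0175
```

```bash
python3 - <<'E'
from h import *
s=status.get_state();d=s["tcp_pos"]-np.array([.5522,-.0319,.1069]);y=np.array([.137,.9906,0]);x=np.array([.9906,-.137,0]);print(d@x,d@y)
print(s["contact_force"])
for n in("side","top"):
    p,d=imaging.capture(n);cv2.imwrite(f"pics/{n}3.png",cv2.resize(p[130:280,170:320],None,fx=4,fy=4,interpolation=cv2.INTER_CUBIC))
E
```

```text
-7.990483250026469e-05 0.0798165139466029
[  2.50585734 -10.95401722  -0.35860385]
```

View pics/side3.png

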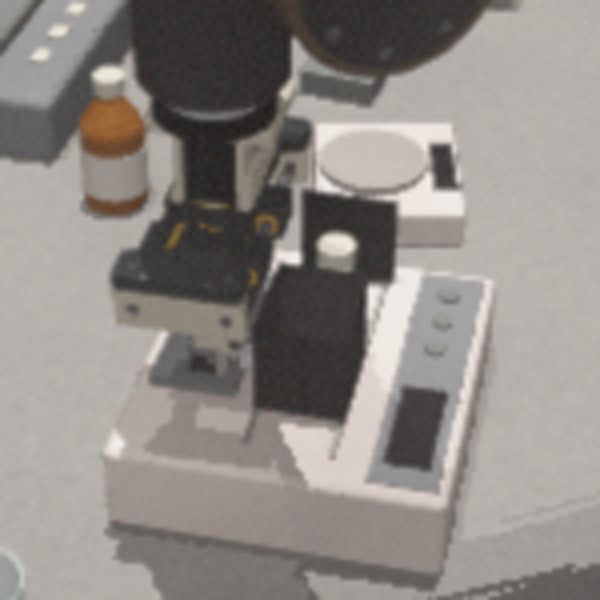

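The hood is about 80 mm open, and the vial cap shows at (337,240) in the crop. Now I'll move the knob across the slot.

apply_moves:
  moves:
    - [0,0.02,0,0,0,0]
    - [-0.03,0.02,0,0,0,0]
    - [-0.06,0.02,0,0,0,0]
    - [-0.085,0.02,0,0,0,0]
    - [-0.085,0.02,0,0,0,0]
    - [-0.085,0.02,0,0,0,0]

```text
time_s: 5.78
tcp_pos: [0.5789, 0.0461, 0.1069]
eef_rot: [-179.7, -0.2, 172.2]
contact_force: [-2.1, -10.6, 3.2]
gripper_width: 0.0173
```

```bash
python3 - <<'E'
from h import *
s=status.get_state();d=s["tcp_pos"]-np.array([.5522,-.0319,.1069]);y=np.array([.137,.9906,0]);x=np.array([.9906,-.137,0]);print(d@x,d@y)
print(s["contact_force"]@x,s["contact_force"]@y)
E
```

```text
0.015810472693089626 0.08093237538322445
-0.6260303958949971 -10.81198320202575
```

apply_moves:
  moves:
    - [0,-0.02,0,0,0,0]
    - [0,-0.04,0,0,0,0]
    - [0,-0.06,0,0,0,0]
    - [0,-0.06,0,0,0,0]
    - [0,-0.06,0,0,0,0]

```text
time_s: 6.4
tcp_pos: [0.5767, 0.0349, 0.1069]
eef_rot: [-179.7, -0.3, 172.2]
contact_force: [-4.0, 3.5, 2.2]
gripper_width: 0.0176
```

```bash
python3 - <<'E'
from h import *
s=status.get_state();d=s["tcp_pos"]-np.array([.5522,-.0319,.1069]);y=np.array([.137,.9906,0]);x=np.array([.9906,-.137,0]);print(d@x,d@y)
print(s["contact_force"]@x,s["contact_force"]@y)
E
```

```text
0.015148138727324695 0.06948824262992064
-4.444056775565211 2.941302242878238
```

The force along y has changed sign, so the stem rests on the notch at hood ≈ 70 mm. Letting go.

apply_moves:
  moves:
    - [0,0,0,0,0,0]
    - [0,0,0,0,0,0]
    - [0,0,0,0,0,0]
    - [0,0,0,0,0,0]
    - [0,0,0,0,0,0]
    - [0,0,0,0,0,0]
  hand: 0

```text
time_s: 7.15
tcp_pos: [0.5767, 0.0348, 0.1069]
eef_rot: [-179.7, -0.3, 172.1]
contact_force: [1.0, -0.3, 1.1]
gripper_width: 0.0436
```

apply_moves:
  moves:
    - [0,0,-0.1,0,0,0]
    - [0,0,-0.25,0,0,0]
    - [0,0,-0.4,0,0,0]
    - [0,0,-0.5,0,0,0]
    - [0,0,-0.5,0,0,0]

```text
time_s: 7.78
tcp_pos: [0.5782, 0.0355, 0.2086]
eef_rot: [-179.8, -0.1, 172.2]
contact_force: [-0.1, -1.0, 0.2]
gripper_width: 0.0441
```

```bash
python3 - <<'E'
from h import *
for n in("side","top"):
    p,d=imaging.capture(n);np.savez(f"pics/{n}4.npz",p=p,d=d);cv2.imwrite(f"pics/{n}4.png",cv2.resize(p[130:280,170:320],None,fx=4,fy=4,interpolation=cv2.INTER_CUBIC))
# vial at -97.9 yaw
plan((.4925,-.0245,.2,-97.9))
E
```

```text
(0.4925, -0.0245, 0.2, -97.9) [0.377, -0.354, 0.036, 0.0, -0.005, -1.0]
```

View pics/side4.png

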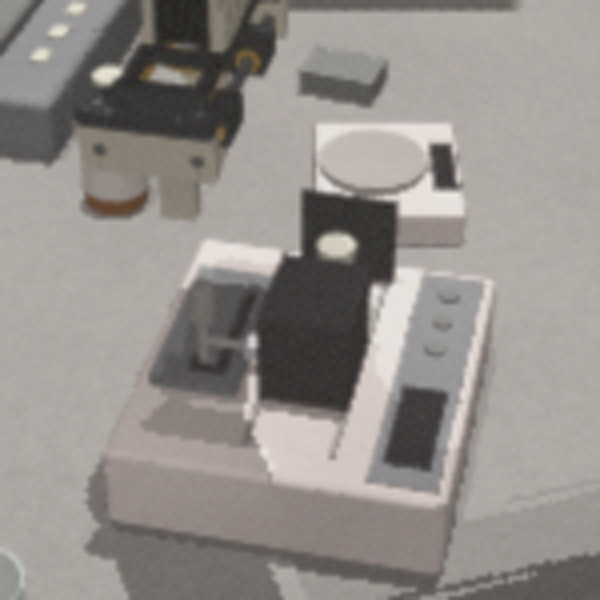

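View pics/top4.png

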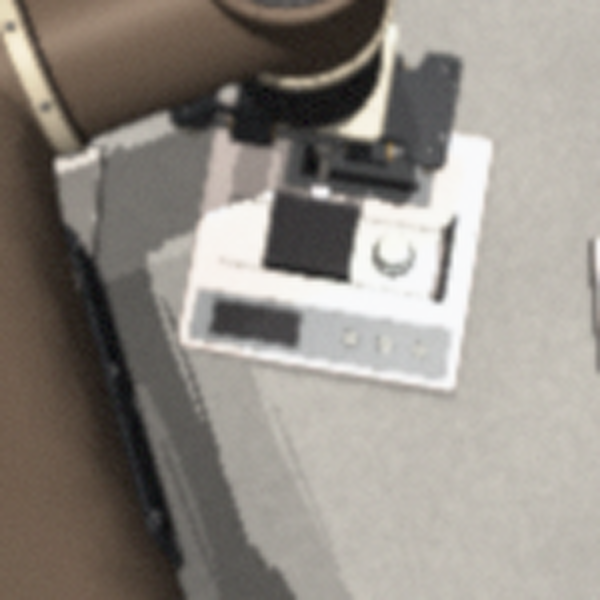

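The hood stays open with the knob in the notch, at (205,300) in the side crop. The vial cap is at (337,243) in the side crop and (393,250) in the top crop.

```bash
python3 - <<'E'
from h import *
t=(170+393/4,130+250/4)
print(onz("top",*t,.13),onz("side",170+337/4,130+243/4,.13))
E
```

```text
[ 0.48976936 -0.02437033  0.13      ] [ 0.49105891 -0.02358913  0.13      ]
```

apply_moves:
  moves:
    - [0.38,-0.35,0,0,0,-0.99]
    - [0.38,-0.35,0,0,0,-0.99]
    - [0.38,-0.35,0,0,0,-0.99]
    - [0.38,-0.35,0,0,0,-0.99]
    - [0.38,-0.35,0,0,0,-0.99]
    - [0.38,-0.35,0,0,0,-0.99]
    - [0.38,-0.35,0,0,0,-0.99]
    - [0.38,-0.35,0,0,0,-0.99]
    - [0.38,-0.35,0,0,0,-0.99]
    - [0.38,-0.35,0,0,0,-0.99]
  hand: -1

```text
time_s: 9.12
tcp_pos: [0.4916, -0.0238, 0.2062]
eef_rot: [179.6, -0.3, -98.8]
contact_force: [-0.6, -0.8, 0.2]
gripper_width: 0.0875
```

```bash
python3 - <<'E'
from h import *
plan((.4925,-.0245,.096,-97.9))
E
```

```text
(0.4925, -0.0245, 0.096, -97.9) [-0.0, -0.009, 0.551, 0.005, -0.004, -0.01]
```

apply_moves:
  moves:
    - [0,0,0.1,0,0,0]
    - [0,0,0.2,0,0,0]
    - [0,0,0.3,0,0,0]
    - [0,0,0.4,0,0,-0.01]
    - [0,0,0.5,0,0,-0.01]
    - [0,0,0.55,0,0,-0.01]
    - [0,0,0.55,0,0,-0.01]

```text
time_s: 10.0
tcp_pos: [0.4902, -0.0245, 0.0955]
eef_rot: [179.5, -0.4, -97.9]
contact_force: [0.3, 0.3, 0.7]
gripper_width: 0.0875
```

```bash
python3 - <<'E'
from h import *
plan((.491,-.0240,.096,-97.9))
for n in("side",):
    p,d=imaging.capture(n);cv2.imwrite(f"pics/{n}5.png",cv2.resize(p[130:280,170:320],None,fx=4,fy=4,interpolation=cv2.INTER_CUBIC))
E
```

```text
(0.491, -0.024, 0.096, -97.9) [-0.003, -0.004, -0.002, 0.006, -0.004, -0.0]
```

View pics/side5.png

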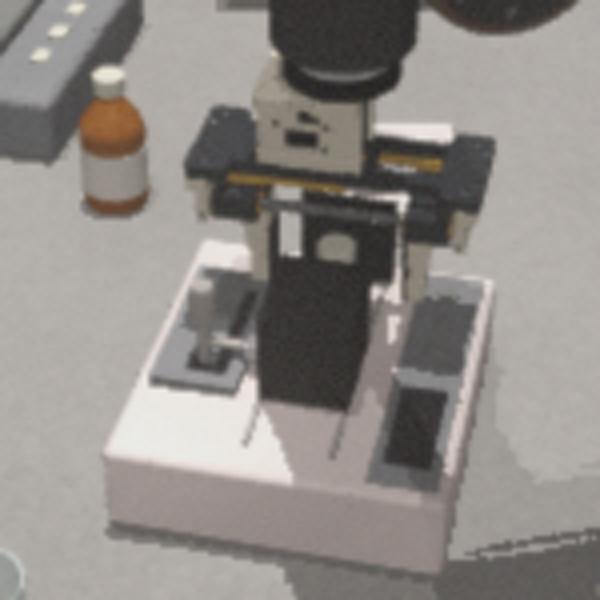

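The vial cap, at (337,243), is centred between the fingers at (258,245) and (417,270). Closing.

apply_moves:
  moves:
    - [-0.003,-0.004,0,0,0,0]
    - [-0.003,-0.004,0,0,0,0]
    - [-0.003,-0.004,0,0,0,0]
    - [-0.003,-0.004,0,0,0,0]
    - [-0.003,-0.004,0,0,0,0]
    - [-0.003,-0.004,0,0,0,0]
    - [-0.003,-0.004,0,0,0,0]
    - [-0.003,-0.004,0,0,0,0]
    - [-0.003,-0.004,0,0,0,0]
  hand: 1
  grip_force: 20

```text
time_s: 11.18
tcp_pos: [0.4917, -0.0238, 0.0962]
eef_rot: [179.6, -0.4, -97.9]
contact_force: [0.4, -0.2, -0.5]
gripper_width: 0.0254
```

Gripped at 25.4 mm, as expected for a 26 mm vial. Lifting slowly, straight up.

apply_moves:
  moves:
    - [0,0,-0.05,0,0,0]
    - [0,0,-0.12,0,0,0]
    - [0,0,-0.2,0,0,0]
    - [0,0,-0.3,0,0,0]
    - [0,0,-0.4,0,0,0]
    - [0,0,-0.5,0,0,0]
    - [0,0,-0.6,0,0,0]
    - [0,0,-0.65,0,0,0]
    - [0,0,-0.65,0,0,0]

```text
time_s: 12.3
tcp_pos: [0.4931, -0.023, 0.2271]
eef_rot: [179.7, -0.3, -97.9]
contact_force: [-0.3, -1.0, -0.8]
gripper_width: 0.0257
```

```bash
python3 - <<'E'
from h import *
plan((.478,.13,.225,-95),(.478,.296,.225,-92))
for n in("side",):
    p,d=imaging.capture(n);cv2.imwrite(f"pics/{n}6.png",p)
E
```

```text
(0.478, 0.13, 0.225, -95) [-0.748, 0.18, 0.008, 0.004, -0.003, -0.032]
(0.478, 0.296, 0.225, -92) [-1.57, 0.294, 0.004, 0.004, -0.003, -0.066]
```

View pics/side6.png

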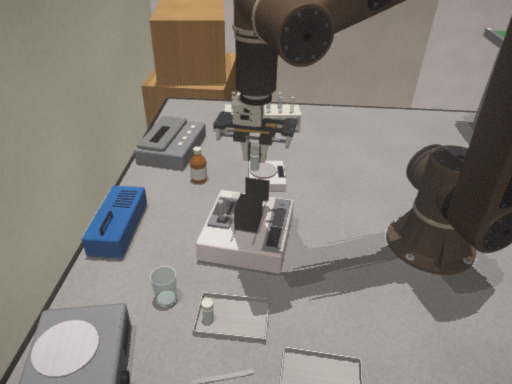

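The vial hangs in the gripper at about (255,155), clear of the hood and end wall. Carrying it to the tray.

apply_moves:
  moves:
    - [-0.12,0.03,0,0,0,0]
    - [-0.3,0.06,0,0,0,-0.01]
    - [-0.5,0.1,0,0,0,-0.03]
    - [-0.7,0.15,0,0,0,-0.04]
    - [-0.88,0.17,0,0,0,-0.05]
    - [-0.98,0.18,0,0,0,-0.066]
    - [-0.98,0.18,0,0,0,-0.066]

```text
time_s: 13.22
tcp_pos: [0.4837, 0.1767, 0.2245]
eef_rot: [179.5, -0.3, -91.9]
contact_force: [-0.8, -0.7, -0.5]
gripper_width: 0.0253
```

```bash
python3 - <<'E'
from h import *
plan((.478,.296,.15,-92))
E
```

```text
(0.478, 0.296, 0.15, -92) [-0.598, 0.045, 0.369, 0.006, -0.004, 0.001]
```

apply_moves:
  moves:
    - [-0.12,0.01,0,0,0,0]
    - [-0.28,0.02,0.05,0,0,0]
    - [-0.45,0.03,0.15,0,0,0]
    - [-0.6,0.04,0.25,0,0,0]
    - [-0.6,0.04,0.35,0,0,0]
    - [-0.6,0.04,0.35,0,0,0]
    - [-0.6,0.04,0.35,0,0,0]

```text
time_s: 14.1
tcp_pos: [0.4795, 0.2958, 0.1545]
eef_rot: [179.5, -0.3, -91.9]
contact_force: [0.9, -0.7, -1.2]
gripper_width: 0.0256
```

```bash
python3 - <<'E'
from h import *
plan((.478,.296,.032,-92))
for n in("side","top"):
    p,d=imaging.capture(n);cv2.imwrite(f"pics/{n}7.png",cv2.resize(p[130:384,120:330],None,fx=2.3,fy=2.3,interpolation=cv2.INTER_CUBIC))
E
```

```text
(0.478, 0.296, 0.032, -92) [-0.004, 0.002, 0.613, 0.005, -0.004, 0.001]
```

View pics/side7.png

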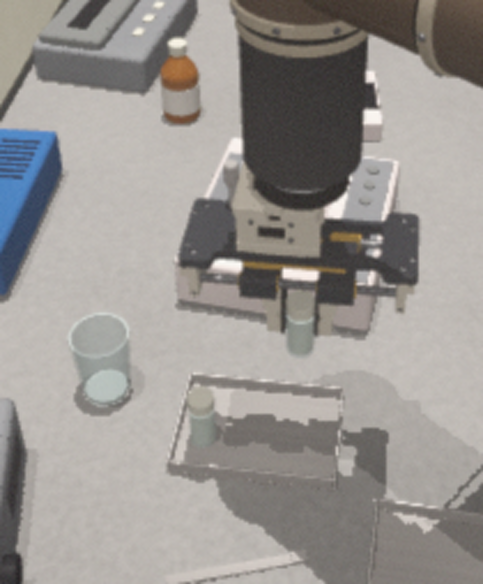

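View pics/top7.png

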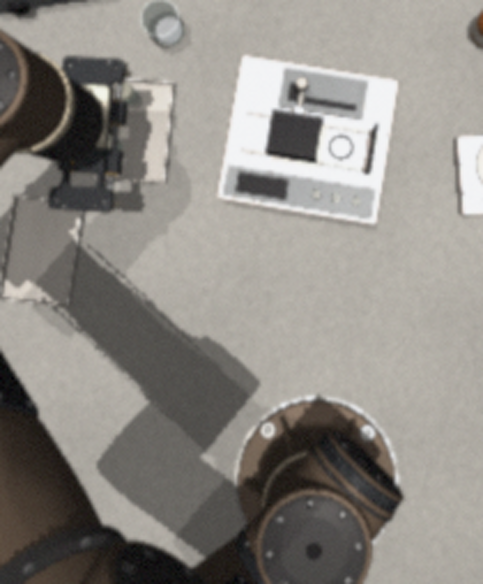

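The vial hangs over the empty half of the tray, and the hood is still open in the top view. Lowering.

apply_moves:
  moves:
    - [0,0,0.1,0,0,0]
    - [0,0,0.2,0,0,0]
    - [0,0,0.3,0,0,0]
    - [0,0,0.4,0,0,0]
    - [0,0,0.48,0,0,0]
    - [0,0,0.54,0,0,0]
    - [0,0,0.58,0,0,0]
    - [0,0,0.61,0,0,0]
    - [0,0,0.61,0,0,0]

```text
time_s: 15.32
tcp_pos: [0.4785, 0.2956, 0.0327]
eef_rot: [179.5, -0.3, -91.9]
contact_force: [-0.3, 0.8, 0.1]
gripper_width: 0.0257
```

```bash
python3 - <<'E'
from h import *
plan((.478,.296,.029,-92));print(status.get_state()["contact_force"])
for n in("side",):
    p,d=imaging.capture(n);cv2.imwrite(f"pics/{n}8.png",cv2.resize(p[230:370,160:330],None,fx=4,fy=4,interpolation=cv2.INTER_CUBIC))
E
```

```text
(0.478, 0.296, 0.029, -92) [-0.002, 0.003, 0.019, 0.005, -0.003, 0.001]
[-0.27073795  0.75333913  0.05223223]
```

View pics/side8.png

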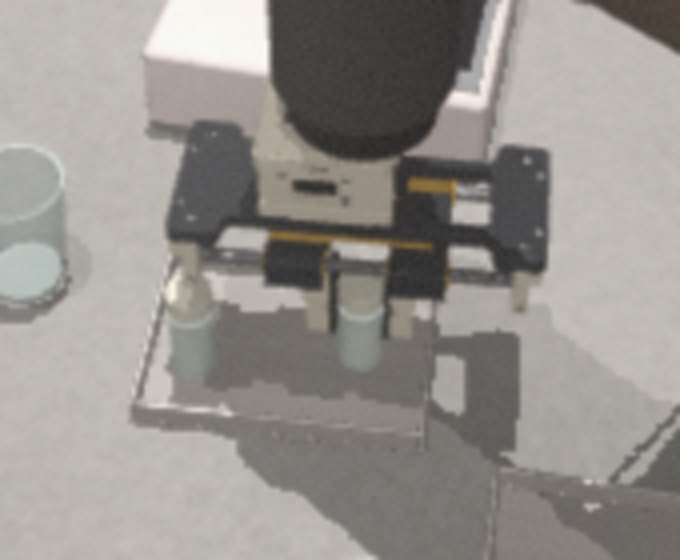

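The held vial is just above the floor at (360,365), upright and about mid-width. The other vial at (190,330) is clear. Creeping down.

apply_moves:
  moves:
    - [0,0,0.008,0,0,0]
    - [0,0,0.016,0,0,0]
    - [0,0,0.016,0,0,0]

```text
time_s: 15.75
tcp_pos: [0.4787, 0.2957, 0.0299]
eef_rot: [179.6, -0.3, -91.9]
contact_force: [-0.0, -0.1, -0.1]
gripper_width: 0.0253
```

apply_moves:
  moves:
    - [0,0,0.006,0,0,0]
    - [0,0,0.01,0,0,0]
    - [0,0,0.01,0,0,0]

```text
time_s: 16.12
tcp_pos: [0.4788, 0.2959, 0.0292]
eef_rot: [179.6, -0.3, -91.9]
contact_force: [-4.5, -1.6, 11.7]
gripper_width: 0.0256
```

Contact at TCP z = 0.0292, against an expected 0.029, with 12 N upward. I'll ease off slightly, then release.

apply_moves:
  moves:
    - [0,0,0,0,0,0]
    - [0,0,0,0,0,0]

```text
time_s: 16.38
tcp_pos: [0.4789, 0.296, 0.0293]
eef_rot: [179.6, -0.2, -91.9]
contact_force: [-0.6, 1.5, 3.2]
gripper_width: 0.0256
```

apply_moves:
  moves:
    - [0,0,0,0,0,0]
    - [0,0,0,0,0,0]
    - [0,0,0,0,0,0]
    - [0,0,0,0,0,0]
  hand: 0.1

```text
time_s: 16.88
tcp_pos: [0.4789, 0.296, 0.0292]
eef_rot: [179.6, -0.2, -91.9]
contact_force: [-0.1, 0.5, 0.5]
gripper_width: 0.0393
```

```bash
python3 - <<'E'
from h import *
print(status.get_state()["contact_force"])
for n in("side",):
    p,d=imaging.capture(n);cv2.imwrite(f"pics/{n}9.png",cv2.resize(p[230:370,160:330],None,fx=4,fy=4,interpolation=cv2.INTER_CUBIC))
E
```

```text
[-0.14616496  0.48156252  0.51337172]
```

View pics/side9.png

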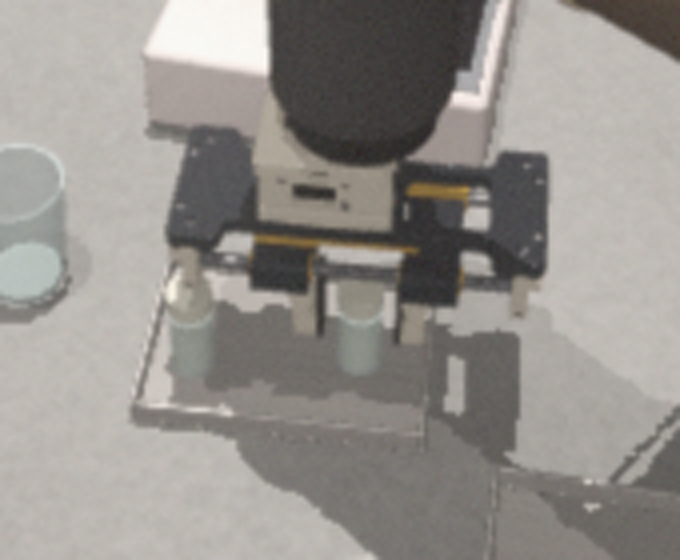

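The vial stands free at (360,345), with a gap on both sides. Retreating upward.

apply_moves:
  moves:
    - [0,0,-0.05,0,0,0]
    - [0,0,-0.15,0,0,0]
    - [0,0,-0.3,0,0,0]
    - [0,0,-0.5,0,0,0]
    - [0,0,-0.75,0,0,0]
    - [0,0,-0.95,0,0,0]
    - [0,0,-0.95,0,0,0]

```text
time_s: 17.8
tcp_pos: [0.4817, 0.298, 0.2238]
eef_rot: [179.9, 0.1, -91.8]
contact_force: [-0.1, 0.2, -0.2]
gripper_width: 0.0394
```

```bash
python3 - <<'E'
from h import *
for n in("side","top"):
    p,d=imaging.capture(n);cv2.imwrite(f"pics/{n}10.png",p);np.savez(f"pics/{n}10.npz",p=p,d=d)
E
```

```text
(no output)
```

View pics/side10.png

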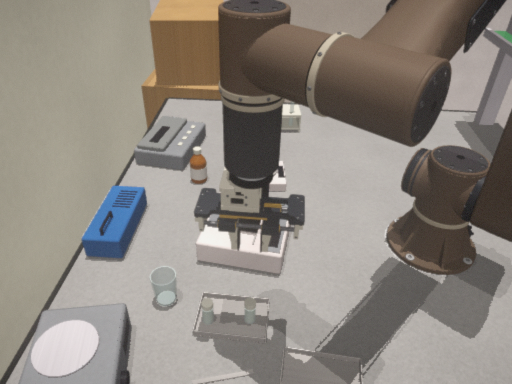

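View pics/top10.png

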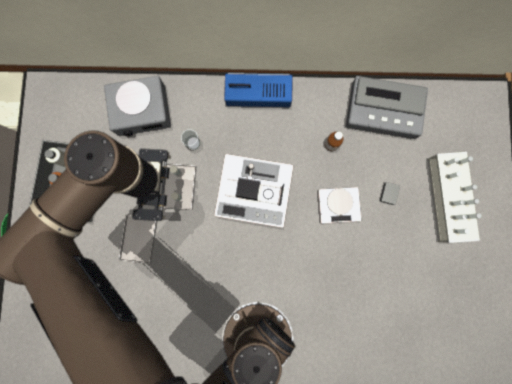

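Both vials stand upright in the tray, ours at (250,312) in the side view, and the hood is latched open at (248,189) in the top view. I'll do one last numeric check, then hand in.

```bash
python3 - <<'E'
from h import *
f=np.load("pics/side10.npz");P=cloud("side",f["d"])
m=np.zeros(P.shape[:2],bool);m[290:330,235:268]=1
t=m&(P[...,2]>.03)&(P[...,2]<.08)
print("vial",t.sum(),P[t].mean(0),"top z",np.percentile(P[t][:,2],95))
z=P[...,2];lo=t&(z<.042);hi=t&(z>.05);print(P[lo].mean(0),P[hi].mean(0))
g=np.load("pics/top10.npz");Q=cloud("top",g["d"])
k=np.zeros(Q.shape[:2],bool);k[150:230,215:295]=1
k&=(Q[...,2]>.13)&(Q[...,2]<.15)&(g["p"].max(-1)<90)
c=np.array([.5053,.0254]);a=np.radians(-7.86);R=np.array([[np.cos(a),-np.sin(a)],[np.sin(a),np.cos(a)]])
h=(Q[k][:,:2]-c)@R*1000;h=h[h[:,1]>-60];print("hood centre in meter mm",h.min(0),h.max(0))
from plant import r
print(r.close_job())
E
```

```text
vial 203 [0.47865956 0.30299422 0.05407359] top z 0.06535951765852352
[0.47808576 0.30716776 0.0356404 ] [0.47875814 0.3008882  0.06163428]
hood centre in meter mm [-35.28195774 -15.71496411] [19.42078942 49.44441573]
the job is handed in; nothing more can be done
None
```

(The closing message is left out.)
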